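# Thread the tall spacer sleeve onto the cake stand

## Robot

A 6-joint arm with a two-finger parallel gripper is mounted at the origin on a cart in front of the work surface, level with it; the furniture and walls round the work are solid. World frame = base frame: x ahead of the robot, y to its left, z up, the work surface at z = 0. Lengths are in m, angles in rad, forces in N, time in s.
With the tool pointing down it reaches from about 0.375 to 0.9 m from the base axis. Payload 3.1 kg.
Tool frame: the origin (TCP) lies midway between the tips of the shut fingers; the grasp point (between the pads) lies robot.grip_depth behind it (robot.grip_depth is the distance from the TCP to the grasp point, in m); z points along the fingers, y is the line along which they close (so a half turn about z gives the same grasp; the last joint's range is limited). The gripper opens to 87 mm and grips with 3 to 60 N. Pads are 19 mm wide; open, the fingers measure 117 mm over their backs; the gripper's body (75 mm by 190 mm) begins 51 mm behind the grasp point.
Start: joints at [-1.502, 0.527, 1.433, -0, 1.181, -0.178], TCP at [0.153, -0.606, 0.223] pointing down, gripper open.
Joint ranges: [-3.08, 3.08], [-0.75, 2.2], [0.22, 2.44], [-1.43, 4.57], [0, 2.65], [-2.85, 2.85]. Speed limits (rad/s): [2.79, 2.79, 3.14, 3.14, 3.14, 3.14].

## Interface

Orientations are given as a unit quaternion [x, y, z, w].
In Python, from rig import robot, vision gives the robot as it stands (robot), with the cameras (vision).
- The arm moves only by the tool tcp_steps, called as name([rows], argument=value, ...), one row to a line, values as JSON. Schema: {"type":"object","properties":{"moves":{"type":"array","items":{"type":"array","prefixItems":[{"type":"array","items":{"type":"number"},"minItems":3,"maxItems":3},{"type":"number"}],"minItems":2,"maxItems":2},"minItems":1,"maxItems":20},"aperture":{"type":"number"},"force":{"type":"number"},"only":{"type":"string"},"quiet":{"type":"boolean"},"lines":{"type":"string"}},"required":["moves"],"additionalProperties":false}. moves is a list of rows, 1 to 20 of them, each written [[dx, dy, dz], turn]: dx, dy, dz in m, then a turn about the tool's z in rad; each row shifts and turns the commanded pose from where the row before left it, along the tool's axes as they then stand; what a row does not reach is not made up. A row lasts 1/12 s, in which the tool goes at most 0.0417 m and 0.125 rad, less where a joint would pass 70% of its speed; a pose out of reach is approached as far as the arm can. aperture is the finger opening in m, set as the call begins (left out keeps the last). The fingers move at their own pace and stop on an object; force is the grip in N (left out, the last holds). Time passes only in rows, so rows that do not move let the fingers close. The tool returns the time, the measured TCP pose, the force, the opening and the grip force at its end. only (a regular expression) keeps the lines of the reply that match it, lines (a string "A,B") keeps lines A to B, and quiet returns only ok. Input that does not fit is refused with a message, and nothing moves.
- robot.get_obs(): the state, without advancing time (a new reading comes with each control period).
- vision.camera(name): name is "scene" or "top"; returns a dict with "img" (480x640x3 uint8, red, green, blue), "fx", "fy", "cx", "cy" (pixels), "xyz" and "attitude" of the camera in the world. Camera axes: x right, y down, z forward; pixel columns grow to the right and rows downward; lengths in m; the calibration is good to about 2 mm. A picture is of the moment at which its call begins. There is no depth.
- robot.hand_in(): hands the job in; it is judged then, once.
The state is a dict: "time": time; "q": joint angles; "joint_velocities": joint speeds; "joint_torque": joint torques, N m; "position": TCP position; "tool_rot": TCP orientation; "ft_force": force on the tool from outside, world axes, zero at the start; "moment": the same for the moment, N m; "grip_width": finger opening in m; "grip_force": force on a finger pad.
Only numpy, scipy, OpenCV 4.12 (cv2) and the standard library are available. Lean on these libraries where they do the work, as an engineer would, in place of code of your own. Each camera call takes 0.05 s, during which the arm holds its last target. There are 200 camera calls.

## Task

The tiered cake stand is being put together. Take the taller of the two loose wooden spacer sleeves and slide it down over the steel rod in the middle of the stand's plate, so that it stands upright, all the way down on the plate. Lower it gently rather than letting it drop, and leave the shorter sleeve and the stand where they are.

Things in the scene. Friction and masses are not known exactly. Their poses are not given: they have to be found in the camera images.
- sleeve_tall: The taller spacer sleeve: a plain light-wood tube, open at both ends, 90 mm high, 40 mm outside and 32 mm inside diameter, standing upright and loose on the worktop, about 50 to 100 g. Origin: centre of its lower end; z runs up along its axis.
- sleeve_short: The shorter spacer sleeve, not wanted now: the same light-wood tube but only 45 mm high (40 mm outside, 32 mm inside), standing upright and loose on the worktop. Origin: centre of its lower end; z up along its axis. The two sleeves may stand in each other's place.
- stand: Lower tier of the cake stand: loose, heavy (1.5 kg) round white china plate, 172 mm across, rim 14 mm high, with an upright steel rod 12 mm in diameter fixed at its centre. Origin: centre of its underside, on the worktop; z up along the rod. The flat inner floor, over 100 mm across, is at z = 8 mm; the rod ends at z = 100 mm.
- rod_foot (a point): Point on the axis of the stand's rod, level with the plate's inner floor (8 mm above the stand's origin); z up along the rod. The sleeve's lower end comes to rest here. The rod rises 92 mm above it, so 2 mm out of the tall sleeve's top: grip the sleeve in its upper half to keep the gripper's body above the rod.

How it is judged:
By the outcome, as a careful person would: the job done as asked, in the order asked, and still so for the second after the job is handed in, with the robot touching nothing.
It also fails if it takes over 43 s, if anything falls off the work surface, if the arm or the gripper's body presses on something with over 40 N, if the wrist force passes 120 N, or if a joint passes its speed limit or range.

## Working session

There is one attempt and no reset: what is moved stays moved. The work goes in short steps, Python scripts to look and compute and a tool call to move; the robot and the scene stay as the last step left them, time stands still between calls to the robot, and variables do not carry over. Pictures are saved under pics/ and viewed, at most 10 in all, crops included, and the job is handed in when it is done.

```bash
mkdir -p pics
```

Run:
```python
from rig import robot, vision
import cv2,numpy as np
for n in("scene","top"):
    c=vision.camera(n); cv2.imwrite(f"pics/{n}0.png",c["img"][:,:,::-1]); print(n,{k:v for k,v in c.items() if k!="img"})
o=robot.get_obs();print(o["time"],o["position"],o["tool_rot"],o["grip_width"],robot.grip_depth)
```

```text
scene {'fx': 547.3355227958092, 'fy': 547.3355227958092, 'cx': 320.55261977014305, 'cy': 242.4721137970131, 'xyz': array([0.0702404 , 0.67223619, 0.80680972]), 'attitude': array([-0.28592378,  0.8851951 , -0.34561404,  0.12340249])}
top {'fx': 495.6244319275055, 'fy': 495.6244319275055, 'cx': 323.6626883604586, 'cy': 250.2337237333075, 'xyz': array([0.44248973, 0.06147273, 0.90688717]), 'attitude': array([-0.7000222 ,  0.71285651, -0.0145994 ,  0.03989203])}
0.1 [ 0.15326749 -0.6052296   0.22167781] [ 9.92336200e-01  1.23563324e-01  5.68143863e-05 -9.83419953e-04] 0.08699354676733108 0.0187
```

View pics/scene0.png

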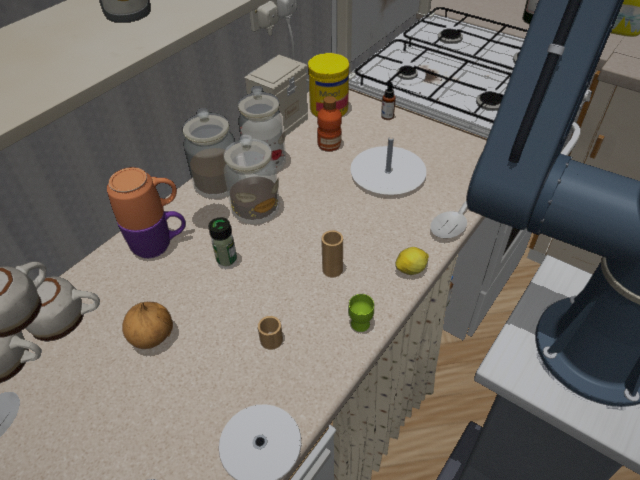

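View pics/top0.png

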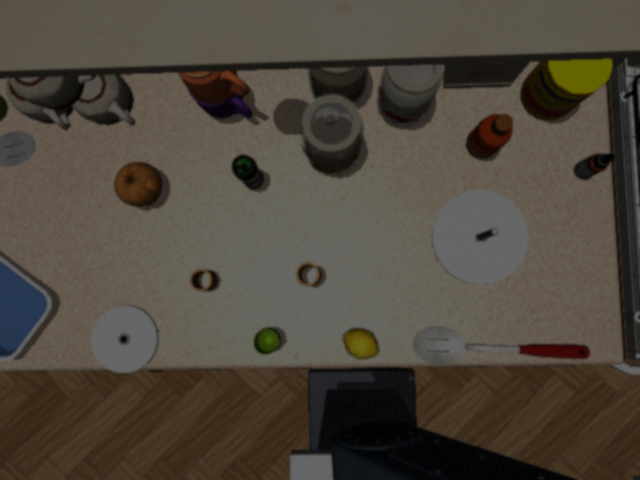

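The scene view shows the tall sleeve at about (332,253), the short one at (270,333), and the stand at (388,172) with its rod tip at (390,140). In the top view the tall sleeve is near (309,274) and the rod runs from about (479,238) to (494,232). I'll enlarge these areas.

Run:
```python
import cv2,numpy as np
t=cv2.imread("pics/top0.png");s=cv2.imread("pics/scene0.png")
def cr(i,x,y,w,h,k):
    o=cv2.resize(i[y:y+h,x:x+w],None,fx=k,fy=k,interpolation=cv2.INTER_CUBIC)
    for j in range(0,w,10): cv2.putText(o,str(x+j),(j*k,8),0,.3,(0,0,255));cv2.line(o,(j*k,10),(j*k,14),(0,0,255))
    for j in range(0,h,10): cv2.putText(o,str(y+j),(0,j*k+3),0,.3,(0,0,255))
    return o
a=np.hstack([cr(t,290,255,40,40,7),cr(t,425,185,110,100,5)[:,:500]]) if 0 else None
A=np.zeros((600,800,3),np.uint8)
def put(o,x,y):
    h=min(o.shape[0],600-y);w=min(o.shape[1],800-x);A[y:y+h,x:x+w]=o[:h,:w]
put(cv2.convertScaleAbs(cr(t,290,255,40,40,7),alpha=1.4),0,0)
put(cv2.convertScaleAbs(cr(t,425,185,110,100,4)),300,0)
put(cr(s,310,220,50,62,5),0,290)
put(cr(s,345,130,90,70,4),300,410-10) 
cv2.imwrite("pics/c1.png",A)
```

```text
(no output)
```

View pics/c1.png

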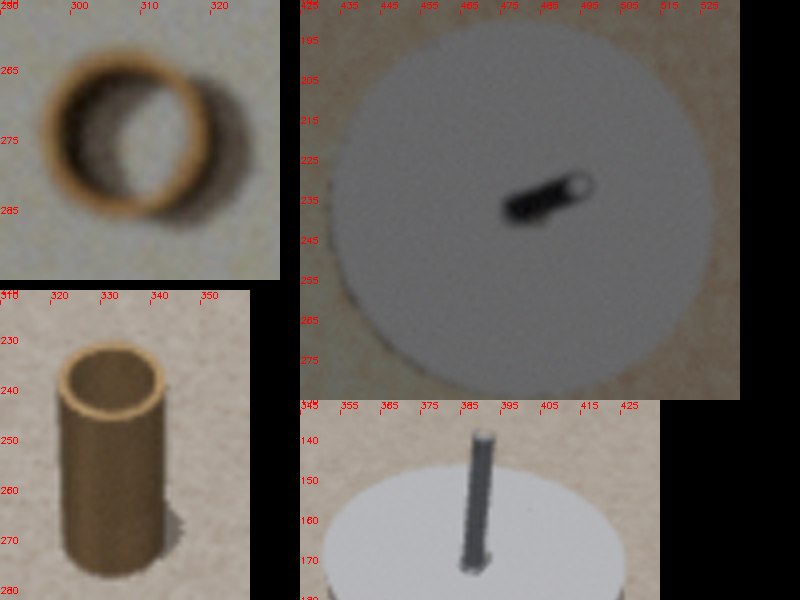

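The enlarged view gives the sleeve's top ring centre at (308.0,273.9) in the top image and (332.3,238.2) in the scene image. The rod tip is at (495,231.6) top and (391,138.8) scene, the rod foot at (388.4,170.8) scene, and the plate centre at (480.5,236.5) top.

Create h.py:
```python
from rig import robot, vision
import numpy as np
from scipy.spatial.transform import Rotation as R
C={}
def ray(n,u,v):
    c=C.setdefault(n,vision.camera(n)); d=R.from_quat(c["attitude"]).apply([(u-c["cx"])/c["fx"],(v-c["cy"])/c["fy"],1]); return c["xyz"],d
def atz(n,u,v,z):
    p,d=ray(n,u,v); return p+d*(z-p[2])/d[2]
def totool(target):
    o=robot.get_obs(); return R.from_quat(o["tool_rot"]).inv().apply(np.array(target)-o["position"])
```

Run:
```python
from h import *
for l,a in dict(sl=("top",308,273.9,.09),sls=("scene",332.3,238.2,.09),tip=("top",495,231.6,.1),tips=("scene",391,138.8,.1),foot=("scene",388.4,170.8,.008),plate=("top",480.5,236.5,.013),jar=("scene",250,150,.12),short=("top",204,280,.045)).items(): print(l,atz(*a).round(4))
```

```text
sl [0.4672 0.1167 0.09  ]
sls [0.4674 0.1205 0.09  ]
tip [ 0.5299 -0.188   0.1   ]
tips [ 0.529  -0.1827  0.1   ]
foot [ 0.5309 -0.1874  0.008 ]
plate [ 0.531  -0.1889  0.013 ]
jar [0.7329 0.0377 0.12  ]
short [0.4612 0.3025 0.045 ]
```

tcp_steps([
  [[0.025, -0.027, 0], 0],
  [[0.025, -0.027, 0], 0],
  [[0.025, -0.027, 0], 0],
  [[0.025, -0.027, 0], 0],
  [[0.025, -0.027, 0], 0],
  [[0.025, -0.027, 0], 0],
  [[0.025, -0.027, 0], 0],
  [[0.025, -0.027, 0], 0],
  [[0.025, -0.027, 0], 0],
  [[0.025, -0.027, 0], 0],
  [[0.025, -0.027, 0], 0],
], aperture=0.08)

```text
time: 1.42
position: [0.3477, -0.249, 0.2229]
tool_rot: [0.992, 0.123, 0.0, 0.0]
ft_force: [0.7, -0.1, -0.3]
grip_width: 0.0799
grip_force: 0.0
```

```bash
python3 -c "
from h import *
print(totool([.467,.1185,.15]))"
```

```text
[ 0.2055975  -0.32722928  0.07272537]
```

tcp_steps([
  [[0.0205, -0.0327, 0.003], 0],
  [[0.0205, -0.0327, 0.003], 0],
  [[0.0205, -0.0327, 0.003], 0],
  [[0.0205, -0.0327, 0.003], 0],
  [[0.0205, -0.0327, 0.003], 0],
  [[0.0205, -0.0327, 0.003], 0],
  [[0.0205, -0.0327, 0.003], 0],
  [[0.0205, -0.0327, 0.003], 0],
  [[0.0205, -0.0327, 0.003], 0],
  [[0.0205, -0.0327, 0.003], 0],
  [[0, 0, 0], 0],
  [[0, 0, 0], 0],
  [[0, 0, 0], 0],
])

```text
time: 2.5
position: [0.4652, 0.1167, 0.1925]
tool_rot: [0.992, 0.124, -0.0, 0.0]
ft_force: [0.0, -0.2, 0.3]
grip_width: 0.0799
grip_force: 0.0
```

Run:
```python
from h import *
import cv2
print(totool([.467,.1185,.05]))
c=vision.camera("scene")["img"][:,:,::-1]; cv2.imwrite("pics/s1.png",cv2.resize(c[100:330,200:460],None,fx=2.5,fy=2.5))
```

```text
[ 0.00225405 -0.00130549  0.14248741]
```

View pics/s1.png

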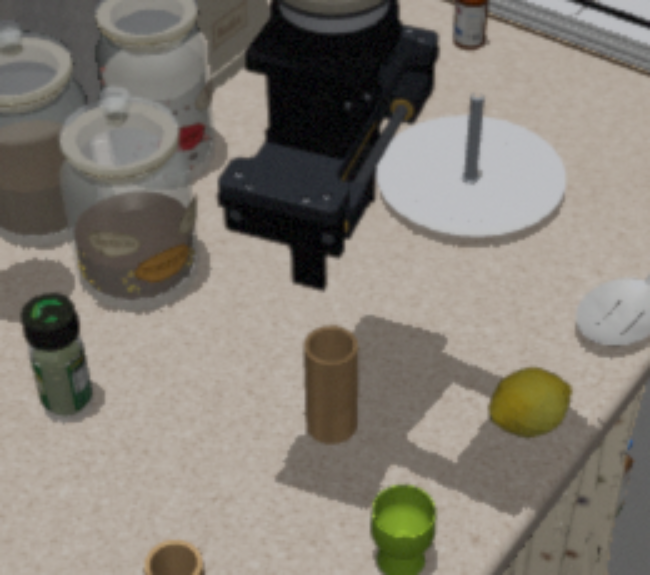

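The open gripper hangs above the tall sleeve, clear of the jars, so I'll descend and grip.

tcp_steps([
  [[0.002, -0.001, 0.02], 0],
  [[0, 0, 0.025], 0],
  [[0, 0, 0.025], 0],
  [[0, 0, 0.025], 0],
  [[0, 0, 0.02], 0],
  [[0, 0, 0.015], 0],
  [[0, 0, 0.01], 0],
  [[0, 0, 0], 0],
  [[0, 0, 0], 0],
])

```text
time: 3.3
position: [0.4674, 0.1173, 0.0526]
tool_rot: [0.992, 0.123, -0.0, -0.0]
ft_force: [-0.5, 0.0, 0.5]
grip_width: 0.0799
grip_force: 0.0
```

tcp_steps([
  [[0, 0, 0], 0],
  [[0, 0, 0], 0],
  [[0, 0, 0], 0],
  [[0, 0, 0], 0],
  [[0, 0, 0], 0],
  [[0, 0, 0], 0],
  [[0, 0, 0], 0],
  [[0, 0, 0], 0],
  [[0, 0, 0], 0],
  [[0, 0, 0], 0],
  [[0, 0, 0], 0],
  [[0, 0, 0], 0],
], aperture=0.03, force=15)

```text
time: 4.3
position: [0.4674, 0.1183, 0.0526]
tool_rot: [0.992, 0.124, 0.0, -0.0]
ft_force: [-0.1, 0.0, 2.1]
grip_width: 0.0394
grip_force: 15.0
```

tcp_steps([
  [[0, 0, -0.01], 0],
  [[0, 0, -0.025], 0],
  [[0, 0, -0.025], 0],
  [[0, 0, -0.025], 0],
  [[0, 0, -0.025], 0],
  [[0, 0, -0.025], 0],
  [[0, 0, -0.01], 0],
  [[0, 0, 0], 0],
  [[0, 0, 0], 0],
])

```text
time: 5.05
position: [0.4671, 0.1183, 0.1982]
tool_rot: [0.992, 0.124, 0.001, 0.0]
ft_force: [1.1, -0.3, -1.0]
grip_width: 0.0397
grip_force: 14.9
```

tcp_steps([
  [[-0.001, 0.015, 0], 0],
  [[-0.001, 0.026, 0], 0],
  [[-0.001, 0.027, 0], 0],
  [[-0.001, 0.027, 0], 0],
  [[-0.001, 0.027, 0], 0],
  [[-0.001, 0.027, 0], 0],
  [[-0.001, 0.027, 0], 0],
  [[-0.001, 0.027, 0], 0],
  [[-0.001, 0.027, 0], 0],
  [[-0.001, 0.027, 0], 0],
  [[-0.001, 0.027, 0], 0],
  [[-0.001, 0.02, 0], 0],
  [[-0.001, 0.007, 0], 0],
  [[0, 0, 0], 0],
  [[0, 0, 0], 0],
  [[0, 0, 0], 0],
])

```text
time: 6.38
position: [0.5299, -0.1846, 0.1967]
tool_rot: [0.992, 0.124, -0.001, -0.001]
ft_force: [0.7, -0.2, -0.6]
grip_width: 0.0392
grip_force: 14.9
```

Run:
```python
from h import *
import cv2
print(totool([.53,-.187,.15]))
a=vision.camera("scene")["img"][50:250,280:480,::-1];b=vision.camera("top")["img"][160:360,380:580,::-1]
cv2.imwrite("pics/s2.png",cv2.resize(np.hstack([a,cv2.convertScaleAbs(b,alpha=1.6)]),None,fx=2,fy=2))
```

```text
[-0.00035955  0.00245262  0.0467415 ]
```

View pics/s2.png

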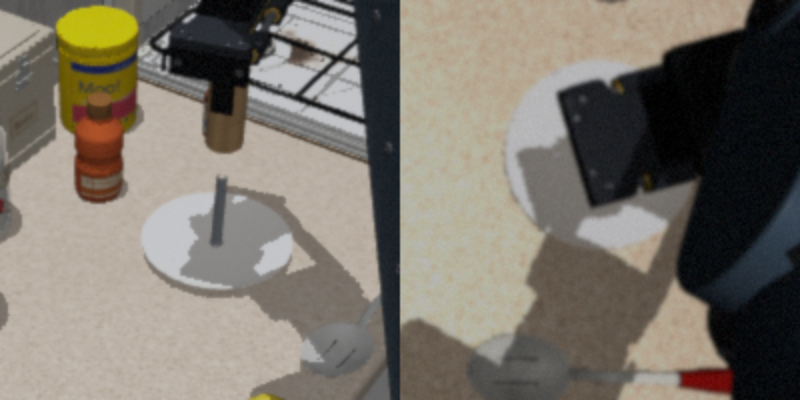

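The sleeve hangs upright just above the rod tip and nearly on its axis. I'll go down close to the tip and check.

tcp_steps([
  [[0, 0.001, 0.01], 0],
  [[0, 0.001, 0.015], 0],
  [[0, 0, 0.01], 0],
  [[0, 0, 0], 0],
  [[0, 0, 0], 0],
])

```text
time: 6.9
position: [0.5308, -0.1877, 0.1616]
tool_rot: [0.992, 0.124, -0.001, -0.001]
ft_force: [-0.4, 0.3, -0.6]
grip_width: 0.0394
grip_force: 14.9
```

Run:
```python
from h import *
import cv2
print(totool([.53,-.187,.0606]))
a=vision.camera("scene")["img"][80:200,340:440,::-1]
cv2.imwrite("pics/s3.png",cv2.resize(a,None,fx=5,fy=5,interpolation=cv2.INTER_CUBIC))
```

```text
[-0.00048493 -0.00066389  0.10099881]
```

View pics/s3.png

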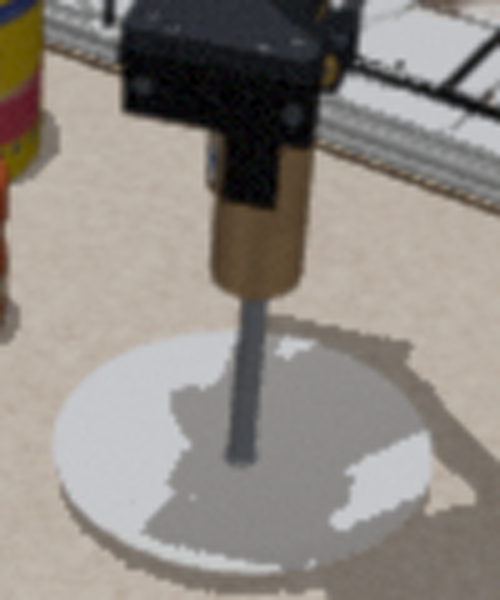

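The rod's axis (x≈255) is in line with the sleeve's centre (x≈256), so I'll lower, slowing down near the plate.

tcp_steps([
  [[0, 0, 0.005], 0],
  [[0, 0, 0.01], 0],
  [[0, 0, 0.01], 0],
  [[0, 0, 0.01], 0],
  [[0, 0, 0.01], 0],
  [[0, 0, 0.01], 0],
  [[0, 0, 0.01], 0],
  [[0, 0, 0.01], 0],
  [[0, 0, 0.01], 0],
  [[0, 0, 0.005], 0],
  [[0, 0, 0.003], 0],
  [[0, 0, 0], 0],
  [[0, 0, 0], 0],
])

```text
time: 8.03
position: [0.5317, -0.1885, 0.0696]
tool_rot: [0.992, 0.124, 0.0, 0.0]
ft_force: [-0.2, 0.7, -1.7]
grip_width: 0.0392
grip_force: 14.9
```

tcp_steps([
  [[0, 0, 0.002], 0],
  [[0, 0, 0.002], 0],
  [[0, 0, 0.001], 0],
  [[0, 0, 0.001], 0],
  [[0, 0, 0.001], 0],
  [[0, 0, 0], 0],
  [[0, 0, 0], 0],
])

```text
time: 8.62
position: [0.5314, -0.1884, 0.0625]
tool_rot: [0.992, 0.124, -0.0, -0.0]
ft_force: [0.0, 0.3, 0.2]
grip_width: 0.0395
grip_force: 14.9
```

tcp_steps([
  [[0, 0, 0.001], 0],
  [[0, 0, 0], 0],
  [[0, 0, 0], 0],
])

```text
time: 8.87
position: [0.5314, -0.1884, 0.0615]
tool_rot: [0.992, 0.124, -0.0, -0.0]
ft_force: [0.3, 0.3, -0.1]
grip_width: 0.0394
grip_force: 14.9
```

tcp_steps([
  [[0, 0, 0.0005], 0],
  [[0, 0, 0], 0],
  [[0, 0, 0], 0],
])

```text
time: 9.12
position: [0.5315, -0.1884, 0.0611]
tool_rot: [0.992, 0.124, 0.0, -0.0]
ft_force: [-1.1, 0.8, -1.7]
grip_width: 0.0397
grip_force: 14.9
```

tcp_steps([
  [[0, 0, 0.0005], 0],
  [[0, 0, 0], 0],
  [[0, 0, 0], 0],
])

```text
time: 9.37
position: [0.5316, -0.1884, 0.0607]
tool_rot: [0.992, 0.124, 0.0, 0.0]
ft_force: [-0.2, 0.0, 0.4]
grip_width: 0.0393
grip_force: 14.9
```

tcp_steps([
  [[0, 0, 0.0005], 0],
  [[0, 0, 0], 0],
  [[0, 0, 0], 0],
])

```text
time: 9.62
position: [0.5317, -0.1885, 0.0605]
tool_rot: [0.992, 0.124, 0.0, 0.0]
ft_force: [-0.7, 1.0, 4.8]
grip_width: 0.0397
grip_force: 15.0
```

Contact reads 4.8 N at the expected height, so the sleeve is seated. I'll release it and back straight up.

tcp_steps([
  [[0, 0, 0], 0],
  [[0, 0, 0], 0],
  [[0, 0, 0], 0],
  [[0, 0, 0], 0],
  [[0, 0, 0], 0],
  [[0, 0, 0], 0],
  [[0, 0, 0], 0],
  [[0, 0, 0], 0],
], aperture=0.07)

```text
time: 10.28
position: [0.5315, -0.1884, 0.06]
tool_rot: [0.992, 0.124, -0.0, -0.0]
ft_force: [-0.7, 0.6, -0.4]
grip_width: 0.0695
grip_force: 0.0
```

tcp_steps([
  [[0, 0, -0.005], 0],
  [[0, 0, -0.015], 0],
  [[0, 0, -0.03], 0],
  [[0, 0, -0.03], 0],
  [[0, 0, -0.03], 0],
  [[0, 0, -0.03], 0],
  [[0, 0, -0.01], 0],
  [[0, 0, 0], 0],
  [[0, 0, 0], 0],
  [[0, 0, 0], 0],
  [[0, 0, 0], 0],
])

```text
time: 11.2
position: [0.5302, -0.1877, 0.208]
tool_rot: [0.992, 0.124, -0.002, -0.001]
ft_force: [0.6, -0.2, -0.2]
grip_width: 0.0702
grip_force: 0.0
```

Run:
```python
from h import *
import cv2
a=vision.camera("scene")["img"][:,:,::-1]
cv2.imwrite("pics/s4.png",np.hstack([cv2.resize(a[100:220,340:440],(500,600),interpolation=cv2.INTER_CUBIC),cv2.resize(a[200:400,220:320],(300,600))]))
```

```text
(no output)
```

View pics/s4.png

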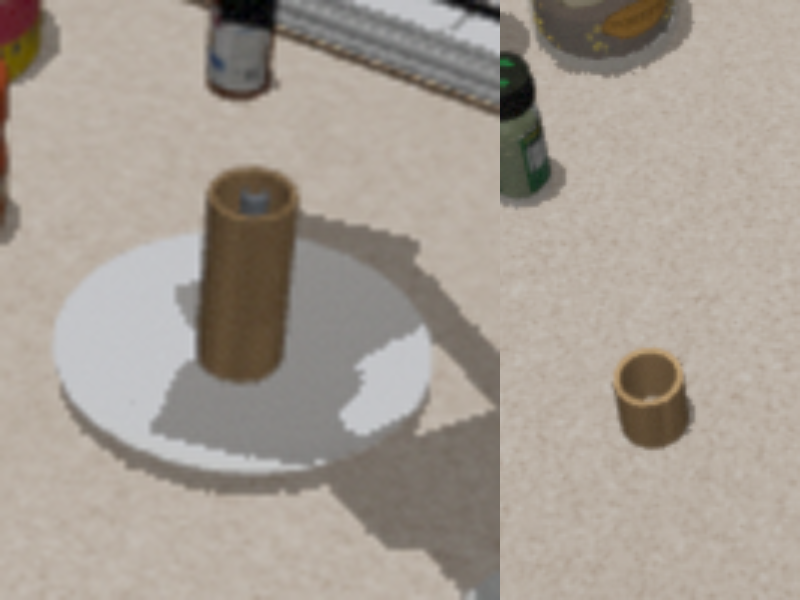

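The tall sleeve stands upright on the plate, with the rod tip centred in its top at about (253,200) in the crop. The short sleeve and the stand haven't moved.

```bash
python3 -c "
from rig import robot, vision
print(robot.hand_in())"
```

```text
the job is handed in; nothing more can be done
None
```

The tall sleeve is over the rod, upright and fully down on the plate, with the short sleeve and stand left where they were; the job was handed in after about 11 s of the 43 s allowed.

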